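Lift the boiled egg out with tongs and hold it over the bowl

TASK

The eggs have just been boiled and are too hot to touch: take the steel tongs out of their blue holder, close them on the brown egg, lift it up out of its egg cup and hold it, still gripped in the tongs, over the middle of the red bowl, clear above the rim. Do not touch the brown egg with the robot itself or drop it, leave its cup standing about where it is, and leave the white egg and its cup and the bowl alone. Finish while holding: nothing is put down or let go at the end.

Things in the scene. Friction and masses are not known exactly. Their poses are not given: they have to be found in the camera images.
- tongs_grip (a point): Steel spring tongs, 133 mm tall, standing in the holder, hinge up, tips down. Point: mid grip zone, between the open arms, 44.5 mm below the top. z up to the hinge; the arms close along x. Flat grip plates (black inlay), 18 mm wide along y, from 22 mm above to 22 mm below it, each leaning out 0.15 rad when open: 50 mm over their outsides here, 44 mm at 19 mm above, 55 mm at 19 mm below.
- tongs_tips (a point): Between the tips of the tongs, 77 mm below tongs_grip: the middle of their height when they are closed on an egg. The tips are V-shaped plates, 30 mm tall and 32 mm wide along y, hollow side inwards, which centre a round thing; open they are about 70 mm apart inside, 94 mm outside. They move 3 times as far as the arms at tongs_grip.
- tongs_b (a joint): Hinge of the tongs, rad: 0 = open (sprung rest), about 0.30 on an egg (grip plates then parallel, 38 mm outside), at most 0.44. At tongs_grip the spring takes 2 N to begin closing and 5 N on an egg; 12 to 25 N of grip holds an egg. To carry them open, close the fingers to a gap of 46 to 48 mm only: the spring keeps the tongs (0.09 kg) in the fingers and an egg still fits between.
- holder_top (a point): Blue open-topped box, fixed, 114 mm long (x), 50 mm wide (y), 62 mm high, walls and floor 5 mm; the tongs stand in it, closing along its long side, with some mm of play. Point: centre of its mouth, 62 mm above the worktop. Lift the tongs straight up by 65 mm or more to clear it.
- egg_brown_centre (a point): The brown egg, 43 mm across and 56 mm tall, standing upright in a yellow egg cup, 0.04 to 0.08 kg. The point is its centre, about 64 mm above the worktop at the start; the upper 46 mm of the egg stand out of the cup. Take it at its centre height or up to 5 mm higher.
- cup_brown: Yellow egg cup under the brown egg, loose, 46 mm high, 47 mm across; origin at the centre of its underside, z up.
- egg_white_centre (a point): The white egg, same size, in a yellow egg cup of its own; the point is its centre. Leave alone.
- cup_white: Yellow egg cup under the white egg; same size; origin at the centre of its underside.
- bowl_rim (a point): Shallow red bowl, 168 mm across, 36 mm high, loose; the point is the centre of its mouth, 36 mm above the worktop.
Mind the look-alikes: they are no part of the job. Of the things like the part that bears tongs_grip, leave any that is pink; of the rest the smaller one is meant.

How it is judged:
On the way, in this order (a step that is already met when the one before it is completed fails the run):
1. the tongs are gripped and lifted clear out of their holder (height (world z) of tongs_grip above 0.15 m and contact force between the fingers and tongs above 0.5 N and contact force between tongs and holder below 0.1 N and contact force between tongs and egg_brown below 0.05 N), for 0.1 s.
2. the brown egg is lifted out of its cup by the tongs (height (world z) of egg_brown_centre above 0.09 m and contact force between egg_brown and tongs above 0.3 N and contact force between egg_brown and cup_brown below 0.05 N), for 0.2 s.
At the end, for the whole second after the job is handed in: Brown egg at rest in the gripped tongs, centre within 50 mm of the bowl's axis and 45 mm or more above its rim; robot off the egg, egg and tongs off the bowl; its cup upright within 50 mm of its start; white egg and cup moved under 20 mm, bowl under 30 mm (horizontal distance between egg_brown_centre and bowl_rim below 0.05 m and z of egg_brown_centre in the frame of bowl_rim above 0.045 m and contact force between egg_brown and tongs above 0.3 N and contact force between the fingers and tongs above 0.5 N and contact force between egg_brown and the arm below 0.1 N and contact force between each of egg_brown, tongs and bowl below 0.05 N and linear speed of egg_brown below 0.05 m/s and angle between cup_brown's own z axis and vertical below 0.2 rad and height (world z) of cup_brown below 0.01 m and distance of cup_brown from where it was at the start of the episode below 0.05 m and distance of each of egg_white_centre, cup_white from where it was at the start of the episode below 0.02 m and distance of bowl_rim from where it was at the start of the episode below 0.03 m); the arm keeps its last pose, push and grip.
It fails at once if the robot itself touches the brown egg (contact force between egg_brown and the arm above 0.3 N).
It fails at once if the brown egg is dropped (height (world z) of egg_brown_centre below 0.045 m).
It fails at once if the white egg or its cup is disturbed (distance of any of egg_white_centre, cup_white from where it was at the start of the episode above 0.02 m).
It fails at once if the brown egg's cup is knocked over (angle between cup_brown's own z axis and vertical above 0.6 rad).
It also fails if it takes over 45 s, if anything falls off the work surface, if the arm or the gripper's body presses on something with over 40 N, if the wrist force passes 120 N, or if a joint passes its speed limit or range.

ROBOT

A 7-joint arm with a two-finger parallel gripper is mounted at the origin on a cart in front of the work surface, level with it; the furniture and walls round the work are solid. World frame = base frame: x ahead of the robot, y to its left, z up, the work surface at z = 0. Lengths are in m, angles in rad, forces in N, time in s.
With the tool pointing down it reaches from about 0.4 to 0.85 m from the base axis. Payload 10.4 kg.
Tool frame: the origin (TCP) lies at the very end of the fingers, on their centre line; the grasp point (between the pads) lies 19 mm behind it; z points along the fingers, y is the line along which they close (so a half turn about z gives the same grasp; the last joint's range is limited). The gripper opens to 87 mm and grips with 3 to 60 N. Pads are 19 mm wide; open, the fingers measure 117 mm over their backs; the gripper's body (75 mm by 190 mm) begins 51 mm behind the grasp point.
Start: joints at [-1.289, 0.332, -0.065, 1.46, 0.022, 1.35, -0.088], TCP at [0.188, 0.596, 0.223] pointing down, gripper open.
Joint ranges: [-2.6, 2.6], [-0.5, 2.12], [-1.47, 1.34], [0.16, 2.42], [-1.27, 4.41], [0.06, 2.06], [-2.6, 2.6]. Speed limits (rad/s): [2.22, 2.22, 2.79, 2.79, 3.14, 3.14, 3.14].

INTERFACE

Orientations are given as a unit quaternion [x, y, z, w].
In Python, from bench import * gives the robot as it stands.
- The arm moves only by the tool step_arm, never from a script. Its arguments are lists of equal length, an entry for each row: "delta_pos": the shift along the world's x, y, z in units of 25 mm (1.0 is 25 mm), a list of three; "turn": the turn about the world's z in units of 0.12 rad (1.0 is 0.12 rad). In form: {"delta_pos": [[tx, ty, tz], ...], "turn": [turn, ...]}. A call has 1 to 12 rows; each row shifts and turns the commanded pose from where the row before left it; what a row does not reach is not made up. A row lasts 1/10 s, in which the tool goes at most 50 mm and 8.59 degrees, less where a joint would pass 70% of its speed; a pose out of reach is approached as far as the arm can. A call with a number of a shift or a turn outside -1 to 1 is refused whole. A call with a gripper value outside its range is refused whole. "grip" is the closure, from 0 (fully open) to 1 (shut), set as the call begins (left out, the last holds). The fingers move at their own pace and stop on an object; "newtons" is the grip in N (left out, the last holds). Time passes only in rows, so rows that do not move let the fingers close. It gives the time, the measured TCP pose, the force, the opening and the grip force at its end, in the units of the state.
- read_state(): the state, without advancing time (a new reading comes with each control period).
- camera(name): name is "side" or "top"; returns a dict with "image" (480x640x3 uint8, red, green, blue), "z_map" (480x640 float32, m along the optical axis (not along the pixel's ray), 0 where there is no reading), "mtx" (3x3 intrinsics, pixels), "view" (4x4, takes a point from world to camera coordinates). Camera axes: x right, y up, looking along -z (the intrinsics and any distortion apply to the point x, -y, -z); pixel columns grow to the right and rows downward; lengths in m; the calibration is good to about 2 mm. A picture is of the moment at which its call begins.
- close_job(): hands the job in; it is judged then, once.
The state is a dict: "time": time; "joint_positions": joint angles; "joint_vel": joint speeds; "joint_torque": joint torques, N m; "ee_pos": TCP position; "eef_rot": TCP orientation; "ft_force": force on the tool from outside, world axes, zero at the start; "torque": the same for the moment, N m; "width": finger opening in m; "grip_force": force on a finger pad.
Only numpy, scipy, OpenCV 4.12 (cv2) and the standard library are available. Lean on these libraries where they do the work, as an engineer would, in place of code of your own. Each camera call takes 0.05 s, during which the arm holds its last target. There are 200 camera calls.

## Working session

There is one attempt and no reset: what is moved stays moved. The work goes in short steps, Python scripts to look and compute and a tool call to move; the robot and the scene stay as the last step left them, time stands still between calls to the robot, and variables do not carry over. Pictures are saved under pics/ and viewed, at most 10 in all, crops included, and the job is handed in when it is done.

Besides the shell and the picture viewer there is one more tool, called after "Request:" as name(argument=value, ...) on one line, values as JSON. step_arm: Moves the arm, as the interface text tells. Shifts and turns lie within -1 to 1; 1 stands for 25 mm of shift or 0.12 rad of turn. Its arguments: {"type":"object","properties":{"delta_pos":{"type":"array"},"turn":{"type":"array"},"grip":{"type":"number"},"newtons":{"type":"number"}},"required":["delta_pos","turn"]}

```bash
mkdir -p pics
cat > h.py <<'E'
from bench import *
import numpy as np, cv2
def snap(n,f=None):
    c=camera(n)
    if f: cv2.imwrite('pics/'+f,c['image'][:,:,::-1])
    return c
def cloud(c):
    K=np.array(c['mtx']);V=np.array(c['view']);z=c['z_map']
    v,u=np.mgrid[0:480,0:640]
    p=np.stack([(u-K[0,2])/K[0,0]*z,-(v-K[1,2])/K[1,1]*z,-z,np.ones_like(z)],-1)
    return (p@np.linalg.inv(V).T)[...,:3]
E
python3 - <<'E'
from h import *
for n in('top','side'):
    c=snap(n,n+'1.png'); np.savez(n+'1.npz',**c); print(n,np.round(c['mtx'],1).tolist(),np.round(np.linalg.inv(c['view']),3).tolist())
s=read_state();print(s['time'],s['ee_pos'],s['eef_rot'],s['width'])
E
```

```text
top [[587.7, 0.0, 312.9], [0.0, 587.7, 243.0], [0.0, 0.0, 1.0]] [[0.087, 0.928, -0.362, -0.084], [-0.996, 0.08, -0.033, -0.024], [-0.001, 0.363, 0.932, 1.561], [0.0, 0.0, 0.0, 1.0]]
side [[619.5, 0.0, 308.8], [0.0, 619.5, 247.0], [0.0, 0.0, 1.0]] [[-0.993, 0.084, -0.086, 0.347], [-0.119, -0.768, 0.629, 0.829], [-0.013, 0.635, 0.772, 1.077], [0.0, 0.0, 0.0, 1.0]]
0.1 [0.18749635 0.59585315 0.22182493] [ 1.51867452e-01  9.88400658e-01 -6.41849272e-04 -7.18813242e-05] 0.087090992394971
```

View pics/top1.png

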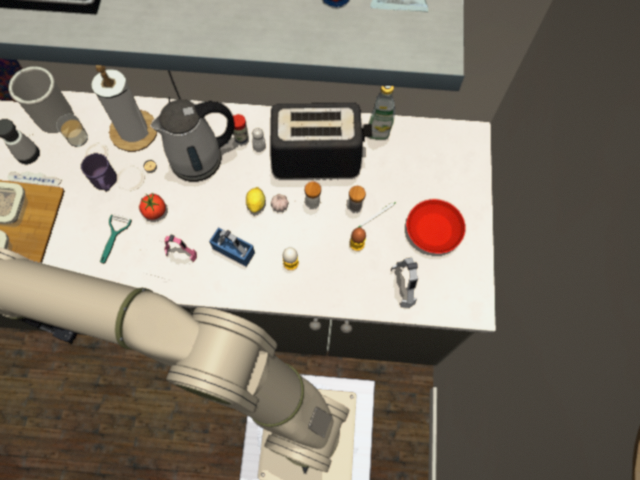

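View pics/side1.png

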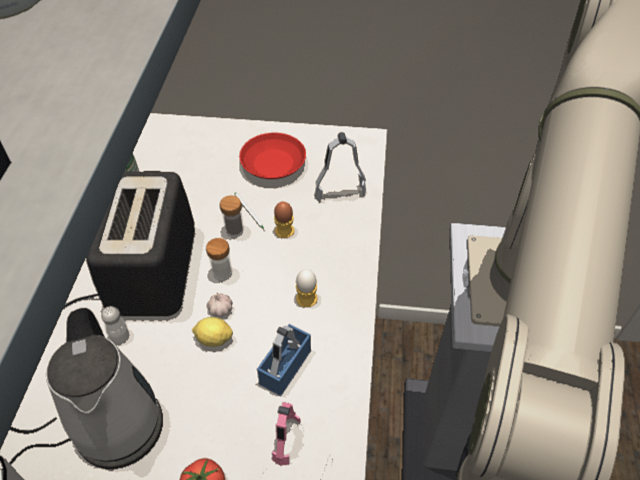

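Both views show three tongs: pink ones at top (180,248), larger steel ones standing free at top (407,282), and steel ones in the blue holder at top (232,245), side (284,355). The ones in the holder are meant. The brown egg is at top (358,238), side (284,213); the brown-topped jars at top (313,190) and (357,197) only resemble it. The white egg is at top (290,257) and the bowl at top (435,227).

Run:
```python
from h import *
for n,rois in (('top',dict(hold=(205,225,260,268),brown=(345,222,372,255),white=(278,242,303,270),bowl=(400,195,472,258))),('side',dict(hold=(250,315,318,398),brown=(268,195,300,242),white=(290,262,324,310),bowl=(232,125,312,192)))):
    c=dict(np.load(n+'1.npz'));P=cloud(c);hsv=cv2.cvtColor(c['image'],cv2.COLOR_RGB2HSV).astype(int);H,S,Vv=hsv[...,0],hsv[...,1],hsv[...,2]
    for k,(a,b,d,e) in rois.items():
        R=np.zeros((480,640),bool);R[b:e,a:d]=1
        Z=P[...,2]; R&=c['z_map']>0
        if k=='hold': m=R&(S>110)&(H>95)&(H<125)&(Z>.055)&(Z<.068)
        elif k=='brown': m=R&(Z>.055)&(Z<.11)
        elif k=='white': m=R&(Z>.055)&(Z<.11)
        else: m=R&(S>150)&((H<8)|(H>172))&(Z>.028)
        q=P[m]; 
        print(n,k,m.sum(),'min',q.min(0).round(3),'max',q.max(0).round(3),'mean',q.mean(0).round(3))
        if k in('hold','bowl'):
            r=cv2.minAreaRect((q[:,:2]*1000).astype(np.float32));print('  rect',r)
        if k=='hold':
            t=P[R&(Z>.075)&(Z<.2)];print('  tongs',len(t),t.min(0).round(3),t.max(0).round(3));
            g=P[R&(Z>.08)&(Z<.15)];print('  rect',cv2.minAreaRect((g[:,:2]*1000).astype(np.float32)), g.mean(0).round(3)); h=P[R&(Z>.12)];print('  top',len(h),h.mean(0).round(3))
c=np.load('side1.npz');i=c['image'][310:410,230:330,::-1];cv2.imwrite('pics/crop1.png',cv2.resize(i,(600,600),interpolation=3))
```

```text
top hold 99 min [0.434 0.197 0.055] max [0.516 0.308 0.067] mean [0.461 0.25  0.06 ]
  rect ((475.1327819824219, 252.66163635253906), (111.22411346435547, 44.78498077392578), 67.30191040039062)
  tongs 160 [0.461 0.227 0.077] [0.493 0.281 0.148]
  rect ((478.11480712890625, 252.76834106445312), (52.419044494628906, 18.882083892822266), 66.1804428100586) [0.476 0.249 0.118]
  top 85 [0.478 0.253 0.13 ]
top brown 194 min [ 0.51  -0.112  0.055] max [ 0.55  -0.073  0.099] mean [ 0.526 -0.092  0.081]
top white 199 min [0.438 0.069 0.055] max [0.474 0.109 0.098] mean [0.453 0.088 0.08 ]
top bowl 413 min [ 0.509 -0.39   0.028] max [ 0.673 -0.226  0.048] mean [ 0.594 -0.316  0.034]
  rect ((590.56591796875, -309.2177734375), (161.18490600585938, 165.53775024414062), 42.467342376708984)
side hold 24 min [0.433 0.198 0.056] max [0.517 0.302 0.064] mean [0.479 0.241 0.06 ]
  rect ((488.7959289550781, 244.25717163085938), (118.5174789428711, 43.14766311645508), 45.75108337402344)
  tongs 378 [0.458 0.231 0.075] [0.494 0.286 0.14 ]
  rect ((476.6505432128906, 257.6674499511719), (55.065250396728516, 19.653472900390625), 66.28763580322266) [0.478 0.264 0.114]
  top 153 [0.477 0.26  0.129]
side brown 300 min [ 0.508 -0.103  0.055] max [ 0.548 -0.067  0.093] mean [ 0.527 -0.081  0.076]
side white 364 min [0.434 0.077 0.055] max [0.474 0.114 0.093] mean [0.453 0.1   0.077]
side bowl 418 min [ 0.506 -0.393  0.028] max [ 0.67  -0.221  0.041] mean [ 0.589 -0.328  0.033]
  rect ((587.291015625, -307.06146240234375), (162.49522399902344, 170.28982543945312), 10.445195198059082)
```

View pics/crop1.png

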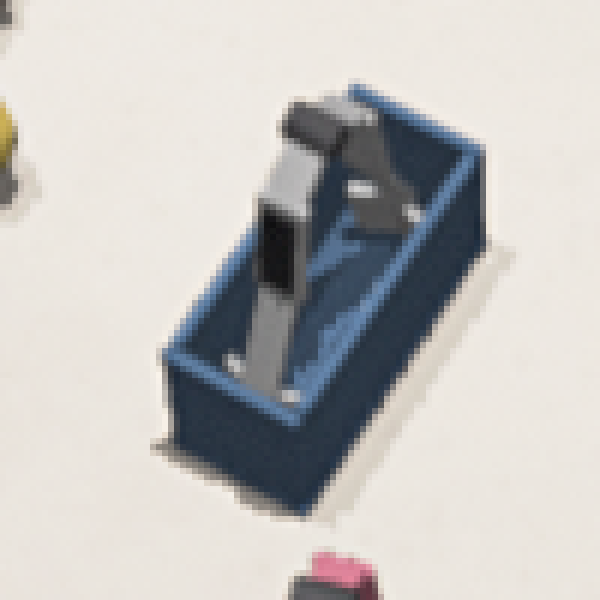

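The crop shows the steel tongs with black inlay standing in the blue holder, hinge around crop (320,125). This matches the description. Next I move above them.

Request:
step_arm(delta_pos=[[0.8,-0.95,0],[0.8,-0.95,0],[0.8,-0.95,0],[0.8,-0.95,0],[0.8,-0.95,0],[0.8,-0.95,0],[0.8,-0.95,0],[0.8,-0.95,0],[0.8,-0.95,0],[0.8,-0.95,0],[0.8,-0.95,0],[0.8,-0.95,0]], turn=[-0.075,-0.075,-0.075,-0.075,-0.075,-0.075,-0.075,-0.075,-0.075,-0.075,-0.075,-0.05], grip=0)

```text
time: 1.3
ee_pos: [0.4281, 0.31, 0.2223]
eef_rot: [0.204, 0.979, -0.0, -0.0]
ft_force: [0.3, 0.0, -0.4]
width: 0.0869
grip_force: 0.0
```

Run:
```python
from h import *
c=dict(np.load('side1.npz'));P=cloud(c)
for n,(a,b,d,e) in dict(bigtongs=(312,128,370,204),jar=(215,190,246,238),stick=(246,205,264,230)).items():
    q=P[b:e,a:d].reshape(-1,3);q=q[(q[:,2]>.015)&(q[:,2]<.4)];print(n,np.percentile(q,[2,98],axis=0).round(3) if len(q) else 0)
c=dict(np.load('top1.npz'));P=cloud(c);q=P[100:180,270:362].reshape(-1,3);q=q[q[:,2]>.05];print('toaster',np.percentile(q,[1,99],axis=0).round(3))
```

```text
bigtongs [[ 0.356 -0.25   0.019]
 [ 0.467 -0.191  0.181]]
jar [[ 0.62  -0.095  0.018]
 [ 0.662 -0.054  0.098]]
stick 0
toaster [[ 0.712 -0.078  0.053]
 [ 0.879  0.17   0.19 ]]
```

Request:
step_arm(delta_pos=[[0.65,-0.75,-0.3],[0.65,-0.75,-0.4],[0.65,-0.75,-0.4],[0,0,0],[0,0,0]], turn=[0,0,0,0,0])

```text
time: 1.8
ee_pos: [0.4761, 0.2547, 0.1947]
eef_rot: [0.204, 0.979, -0.0, -0.0]
ft_force: [1.5, 0.6, -0.2]
width: 0.087
grip_force: 0.0
```

Run:
```python
from h import *
c=snap('side');i=c['image'][260:420,200:400,::-1];cv2.imwrite('pics/c2.png',cv2.resize(i,(750,600),interpolation=3))
P=cloud(c);Z=P[...,2];R=np.zeros((480,640),bool);R[315:398,250:318]=1
g=P[R&(Z>.08)&(Z<.15)]
if len(g):print(len(g),g.min(0),g.max(0),cv2.minAreaRect((g[:,:2]*1000).astype(np.float32)))
print(read_state()['ee_pos'])
```

```text
360 [0.45803049 0.2341931  0.08063394] [0.49323341 0.28601813 0.13983053] ((477.00091552734375, 258.9820556640625), (54.029945373535156, 18.94230079650879), 66.05078125)
[0.47584268 0.25559363 0.19503444]
```

View pics/c2.png

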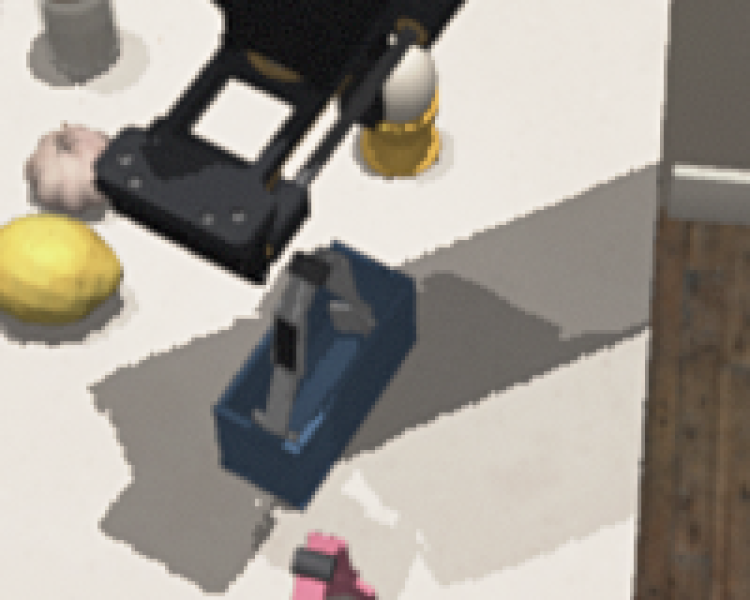

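The gripper's fingers hang above the tongs (grip plate at crop (285,345)), and nothing is in the way. I'll descend.

Request:
step_arm(delta_pos=[[0.04,0.04,-0.8],[0,0,-0.8],[0,0,-0.8],[0,0,-0.8],[0,0,-0.8],[0,0,-0.4],[0,0,-0.3],[0,0,0],[0,0,0]], turn=[0,0,0,0,0,0,0,0,0])

```text
time: 2.75
ee_pos: [0.4776, 0.2564, 0.0783]
eef_rot: [0.203, 0.979, 0.0, 0.0]
ft_force: [-0.3, 0.1, 0.5]
width: 0.0871
grip_force: 0.0
```

Request:
step_arm(delta_pos=[[0,0,-0.08],[0,0,0],[0,0,0],[0,0,0],[0,0,0],[0,0,0],[0,0,0],[0,0,0]], turn=[0,0,0,0,0,0,0,0], grip=0.46, newtons=15)

```text
time: 3.55
ee_pos: [0.4776, 0.2562, 0.0761]
eef_rot: [0.203, 0.979, 0.0, 0.0]
ft_force: [-0.2, 0.1, 5.7]
width: 0.0477
grip_force: 6.3
```

Request:
step_arm(delta_pos=[[0,0,0],[0,0,0.3],[0,0,0.4],[0,0,0.5],[0,0,0.5],[0,0,0.5],[0,0,0.5],[0,0,0.5],[0,0,0.5],[0,0,0.5],[0,0,0.5],[0,0,0]], turn=[0,0,0,0,0,0,0,0,0,0,0,0], grip=0.465)

```text
time: 4.75
ee_pos: [0.4781, 0.2565, 0.1951]
eef_rot: [0.203, 0.979, 0.001, 0.001]
ft_force: [0.6, -0.6, -1.8]
width: 0.0472
grip_force: 2.2
```

Run:
```python
from h import *
c=snap('side');i=c['image'][200:420,180:400,::-1];cv2.imwrite('pics/c3.png',cv2.resize(i,(600,600),interpolation=3))
```

```text
(no output)
```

View pics/c3.png

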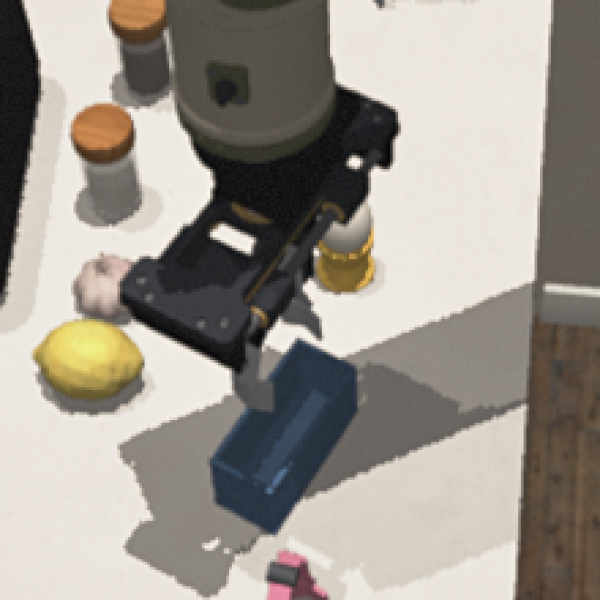

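The tongs hang clear of the holder, open: tips at crop (258,390) and (310,320). Next I fit the egg centres.

Run:
```python
from h import *
from scipy.optimize import least_squares
for nm,ro in dict(brown=dict(top=(345,222,372,255),side=(268,195,300,242)),white=dict(top=(278,242,303,270),side=(290,262,324,310))).items():
  for n,(a,b,d,e) in ro.items():
    P=cloud(dict(np.load(n+'1.npz')));q=P[b:e,a:d].reshape(-1,3);q=q[(q[:,2]>.058)&(q[:,2]<.11)]
    r=least_squares(lambda c:np.linalg.norm((q-c)/[.0215,.0215,.028],axis=1)-1,[*q.mean(0)[:2],.064],loss='soft_l1',f_scale=.05)
    print(nm,n,r.x.round(4),abs(r.fun).mean().round(3))
```

```text
brown top [ 0.5327 -0.0919  0.0643] 0.078
brown side [ 0.5287 -0.0914  0.0625] 0.066
white top [0.4597 0.0902 0.0639] 0.068
white side [0.4551 0.0905 0.0624] 0.053
```

Request:
step_arm(delta_pos=[[0,0,0.4],[0,0,0.5],[0.1,-0.3,0.4],[0.1,-0.6,0],[0.1,-0.8,0],[0.1,-0.8,0],[0.1,-0.8,0],[0.1,-0.8,0],[0.1,-0.8,0],[0.1,-0.8,0],[0.1,-0.8,0],[0.1,-0.8,0]], turn=[0,0,0,0,0,0,0,0,0,0,0,0])

```text
time: 6.0
ee_pos: [0.5021, 0.071, 0.2254]
eef_rot: [0.204, 0.979, -0.0, -0.0]
ft_force: [0.2, 0.4, -1.3]
width: 0.0465
grip_force: 2.2
```

Request:
step_arm(delta_pos=[[0.12,-0.8,0],[0.14,-0.8,0],[0.14,-0.8,0],[0.14,-0.8,0],[0.14,-0.8,0],[0.14,-0.8,0],[0.1,-0.7,0],[0.1,-0.5,0],[0.05,-0.2,0],[0,0,0],[0,0,0]], turn=[0,0,0,0,0,0,0,0,0,0,0])

```text
time: 7.1
ee_pos: [0.529, -0.0808, 0.2254]
eef_rot: [0.203, 0.979, 0.0, -0.0]
ft_force: [0.4, 0.2, -0.4]
width: 0.0467
grip_force: 2.2
```

Run:
```python
from h import *
c=snap('side');np.savez('s4.npz',**c);i=c['image'][80:280,180:400,::-1];cv2.imwrite('pics/c4.png',cv2.resize(i,(660,600),interpolation=3))
print(read_state()['ee_pos'],read_state()['width'])
```

```text
[ 0.52901099 -0.08062009  0.22547461] 0.04641333657533681
```

View pics/c4.png

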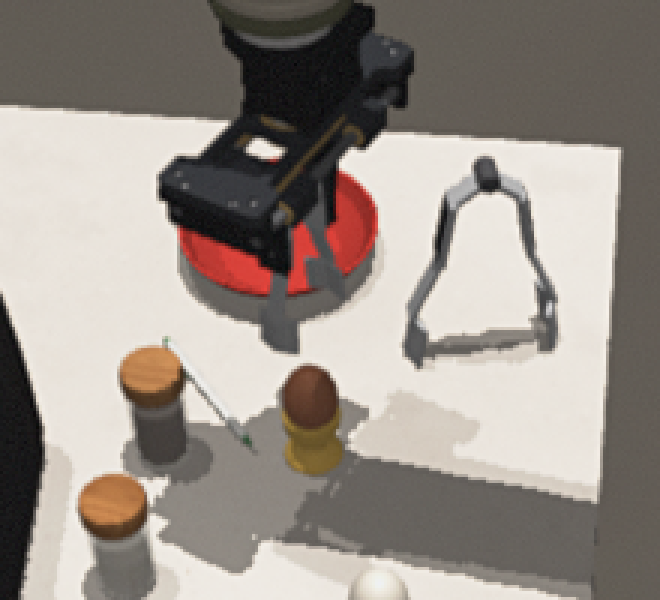

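The tongs hang above the egg: near tip at crop (282,330), far tip at (325,280), egg at (310,395). I'll measure the tips from depth.

Run:
```python
from h import *
for c in (dict(np.load('s4.npz')),snap('top')):
    P=cloud(c);q=P.reshape(-1,3);m=(np.abs(q[:,0]-.529)<.09)&(np.abs(q[:,1]+.081)<.09)&(q[:,2]>.112)&(q[:,2]<.215);q=q[m]
    d=np.array([.4,.917]);s=(q[:,:2]-[.529,-.081])@d;t=(q[:,:2]-[.529,-.081])@[-.917,.4]
    for lo,hi in((.112,.13),(.13,.15),(.15,.17),(.17,.19),(.19,.215)):
        for sg in(1,-1):
            k=(q[:,2]>lo)&(q[:,2]<hi)&(s*sg>0)
            if k.sum()>3:print(lo,sg,k.sum(),'s',np.percentile(s[k],[5,50,95]).round(3),'t',np.percentile(t[k],[5,50,95]).round(3),'zmin',q[k,2].min().round(3))
```

```text
0.15 1 73 s [0.029 0.033 0.037] t [-0.011  0.006  0.016] zmin 0.153
0.15 -1 63 s [-0.034 -0.03  -0.027] t [-0.012 -0.001  0.017] zmin 0.152
0.17 1 88 s [0.028 0.033 0.037] t [-0.013  0.003  0.016] zmin 0.17
0.17 -1 80 s [-0.033 -0.03  -0.026] t [-0.011  0.003  0.017] zmin 0.17
0.19 1 73 s [0.023 0.03  0.036] t [-0.003  0.003  0.008] zmin 0.19
0.19 -1 34 s [-0.03  -0.026 -0.022] t [-0.003  0.004  0.008] zmin 0.191
```

Request:
step_arm(delta_pos=[[0.08,-0.25,0],[0,-0.2,0],[0,0,-0.5],[0,0,-0.5],[0,0,0],[0,0,0]], turn=[0,0,0,0,0,0], grip=0.46)

```text
time: 7.8
ee_pos: [0.5307, -0.0926, 0.1999]
eef_rot: [0.203, 0.979, -0.0, -0.001]
ft_force: [0.1, 0.6, -0.9]
width: 0.047
grip_force: 2.2
```

Run:
```python
from h import *
print(read_state()['ee_pos'],read_state()['width'])
c=snap('side');i=c['image'][130:260,220:360,::-1];cv2.imwrite('pics/c5.png',cv2.resize(i,(640,594),interpolation=3))
C=read_state()['ee_pos'][:2];P=cloud(c);q=P.reshape(-1,3);q=q[(np.abs(q[:,0]-.53)<.09)&(np.abs(q[:,1]+.09)<.09)]
d=np.array([.4,.917]);e=np.array([-.917,.4])
for lo,hi in((.06,.095),(.1,.125),(.125,.145),(.145,.16)):
    k=q[(q[:,2]>lo)&(q[:,2]<hi)];s=(k[:,:2]-C)@d;t=(k[:,:2]-C)@e
    for sg in (1,-1):
        m=(s*sg>0)&(abs(t)<.03)
        if m.sum():print(lo,sg,m.sum(),np.percentile(s[m],[3,50,97]).round(3),np.percentile(t[m],[3,50,97]).round(3))
```

```text
[ 0.5306757  -0.09258624  0.19993444] 0.047022342205301354
0.06 1 235 [0.001 0.012 0.022] [-0.011  0.008  0.023]
0.06 -1 49 [-0.011 -0.005 -0.   ] [-0.002  0.015  0.024]
0.125 1 72 [0.031 0.034 0.039] [-0.013  0.005  0.017]
0.125 -1 59 [-0.035 -0.031 -0.028] [-0.012 -0.001  0.015]
0.145 1 66 [0.028 0.033 0.037] [-0.013  0.006  0.017]
0.145 -1 59 [-0.033 -0.029 -0.026] [-0.012  0.     0.017]
```

View pics/c5.png

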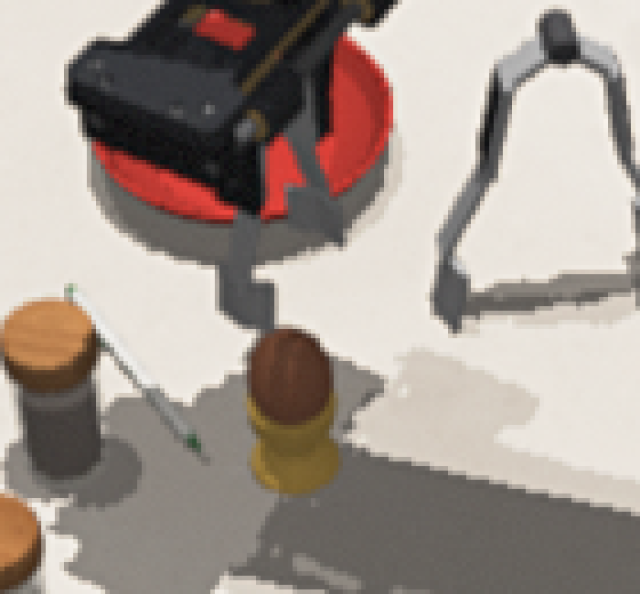

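The tips straddle the egg along the closing line (tips at crop (245,295) and (325,215), egg at (290,375)), and the measured offset is within about 2 mm. I'll descend.

Request:
step_arm(delta_pos=[[0,0,-0.3],[0,0,-0.4],[0,0,-0.4],[0,0,-0.4],[0,0,-0.4],[0,0,-0.4],[0,0,-0.4],[0,0,-0.3],[0,0,0],[0,0,0]], turn=[0,0,0,0,0,0,0,0,0,0])

```text
time: 8.85
ee_pos: [0.5311, -0.0928, 0.1256]
eef_rot: [0.204, 0.979, 0.0, 0.0]
ft_force: [0.9, -0.2, -0.6]
width: 0.0465
grip_force: 2.2
```

Run:
```python
from h import *
c=snap('side');i=c['image'][150:270,220:350,::-1];cv2.imwrite('pics/c6.png',cv2.resize(i,(650,600),interpolation=3))
print(read_state()['ee_pos'],read_state()['width'])
```

```text
[ 0.53131019 -0.09286932  0.125929  ] 0.04727821190823244
```

View pics/c6.png

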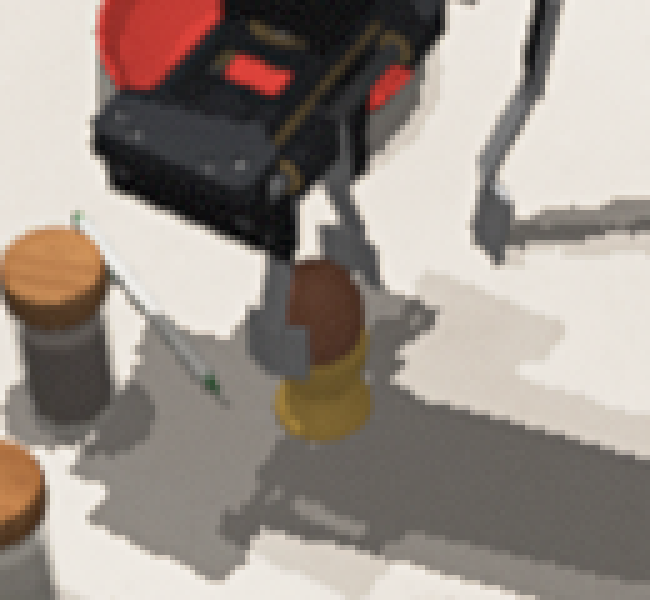

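The tips stand on either side of the brown egg (near tip at crop (275,335), far tip at (350,250)), above the cup rim. Closing.

Request:
step_arm(delta_pos=[[0,0,0],[0,0,0],[0,0,0],[0,0,0]], turn=[0,0,0,0], grip=0.53, newtons=20)

```text
time: 9.3
ee_pos: [0.5311, -0.0928, 0.1257]
eef_rot: [0.203, 0.979, 0.0, 0.0]
ft_force: [0.3, -0.7, -0.7]
width: 0.0412
grip_force: 2.8
```

Request:
step_arm(delta_pos=[[0,0,0],[0,0,0],[0,0,0],[0,0,0],[0,0,0],[0,0,0]], turn=[0,0,0,0,0,0], grip=0.7, newtons=20)

```text
time: 9.9
ee_pos: [0.5311, -0.0927, 0.1256]
eef_rot: [0.203, 0.979, 0.0, 0.0]
ft_force: [0.5, 0.5, -0.8]
width: 0.0375
grip_force: 20.0
```

Gripped at 37.5 mm and 20 N, as expected for an egg. Lifting slowly.

Request:
step_arm(delta_pos=[[0,0,0.2],[0,0,0.3],[0,0,0.4],[0,0,0.4],[0,0,0.4],[0,0,0.4],[0,0,0.4],[0,0,0.4],[0,0,0.4],[0,0,0.3],[0,0,0],[0,0,0]], turn=[0,0,0,0,0,0,0,0,0,0,0,0])

```text
time: 11.1
ee_pos: [0.531, -0.0928, 0.2154]
eef_rot: [0.203, 0.979, 0.0, -0.0]
ft_force: [0.0, -0.2, -0.5]
width: 0.0371
grip_force: 20.0
```

Run:
```python
from h import *
c=snap('side');i=c['image'][110:270,210:370,::-1];cv2.imwrite('pics/c7.png',cv2.resize(i,(600,600),interpolation=3))
```

```text
(no output)
```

View pics/c7.png

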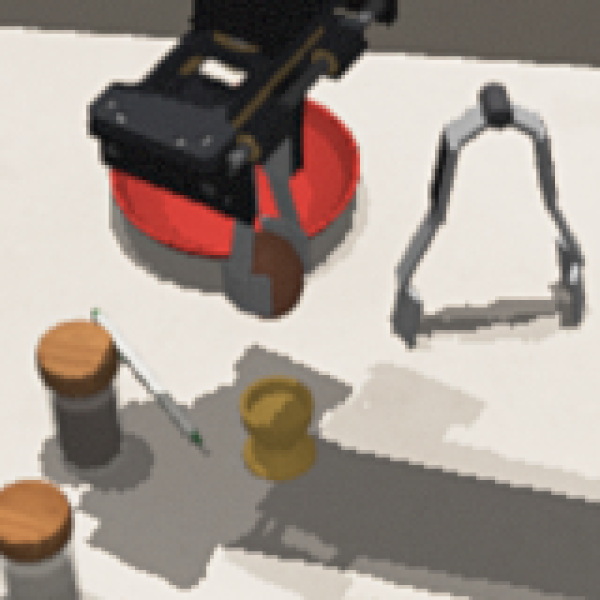

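The egg is in the tongs at crop (275,275), and its cup stands empty and upright at (278,425). On to the bowl.

Request:
step_arm(delta_pos=[[0.1,-0.3,0],[0.15,-0.6,0],[0.2,-0.8,0],[0.2,-0.8,0],[0.23,-0.8,0],[0.23,-0.8,0],[0.23,-0.8,0],[0.23,-0.8,0],[0.23,-0.8,0],[0.2,-0.8,0],[0.2,-0.7,0],[0.12,-0.5,0]], turn=[0,0,0,0,0,0,0,0,0,0,0,0])

```text
time: 12.35
ee_pos: [0.5888, -0.3071, 0.2148]
eef_rot: [0.204, 0.979, -0.0, -0.001]
ft_force: [-0.2, -0.2, -1.6]
width: 0.0371
grip_force: 20.0
```

Request:
step_arm(delta_pos=[[0,-0.2,0],[0,0,0],[0,0,0],[0,0,0],[0,0,0],[0,0,0]], turn=[0,0,0,0,0,0])

```text
time: 12.95
ee_pos: [0.5892, -0.3097, 0.2157]
eef_rot: [0.203, 0.979, 0.0, 0.0]
ft_force: [1.0, -0.4, -2.1]
width: 0.0374
grip_force: 20.0
```

Run:
```python
from h import *
c=snap('side');i=c['image'][60:260,180:400,::-1];cv2.imwrite('pics/c8.png',cv2.resize(i,(660,600),interpolation=3))
P=cloud(c);hsv=cv2.cvtColor(c['image'],cv2.COLOR_RGB2HSV).astype(int)
q=P[(P[...,2]<.045)&(P[...,2]>.028)&(hsv[...,1]>150)&((hsv[...,0]<8)|(hsv[...,0]>172))];q=q[q[:,1]<-.15];print(q.min(0),q.max(0))
b=P[(hsv[...,0]<15)&(hsv[...,1]>80)&(P[...,2]>.1)&(P[...,2]<.2)&(P[...,1]<-.2)];print('egg',len(b),b.min(0),b.max(0))
s=read_state();print(s['ee_pos'],s['width'],s['grip_force'],s['time'])
```

```text
[ 0.50611005 -0.39289579  0.02800237] [ 0.66967161 -0.22098116  0.04150134]
egg 164 [ 0.56690099 -0.3325119   0.13671113] [ 0.59314795 -0.28568982  0.1809809 ]
[ 0.58916589 -0.30990267  0.21571633] 0.03716170502852045 20.000288668625785 13.0
```

View pics/c8.png

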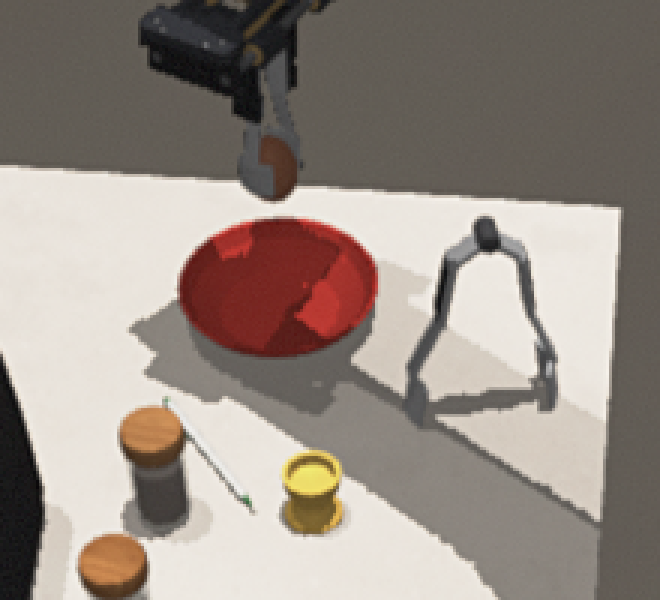

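The egg is held at crop (275,168), over the bowl's centre (about 0.588, -0.307 m) and about 0.12 m above the rim. The cup stands upright at (312,490), so I'll hand in.

```bash
python3 -c "
from bench import *
print(close_job())"
```

```text
the job is handed in; nothing more can be done
None
```

The job is handed in: the brown egg is held in the steel tongs over the middle of the red bowl, well above the rim; its cup is upright, the white egg, its cup and the bowl were left alone, and no verdict was returned.

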